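# Fit the stay sleeve and hold the sprung case lid at the set angle for tacking

## Task

Of the two steel sleeves, leave the one whose bore fits standing fully home over the brass stay pin beside the green case, and put the other, which is bored too small for the pin, into the red reject tray. Then take the lid of the case by its black handle, lift it against its spring until it lies level with the yellow set arm beside it, and hold it there for the welder to tack: finish while still holding the lid. Leave the set arm and the other things on the table where they are.

Things in the scene. Friction and masses are not known exactly. Their poses are not given: they have to be found in the camera images.
- sleeve_a_mid (a point): one steel sleeve (a plain tube, 34 mm outside diameter, 45 mm tall, 200 g, standing upright); this point is its centre, half-way up, z along its bore. One of the two sleeves has a bore of 19 mm and slides freely over the 16 mm stay pin, the other has a bore of 13 mm and stops on the pin's tip with its foot about 25 mm or more above the flange; outside they are alike, and which of them fits is not told: try it on the pin or look into the bore
- sleeve_b_mid (a point): the other steel sleeve, same outside size and weight; this point is its centre, half-way up, z along its bore
- pin_foot (a point): foot of the upright brass stay pin (16 mm diameter, 32 mm tall, its top 6 mm tapering to 10 mm), where it stands on the top of a 6 mm thick steel flange beside the case; z up. A sleeve that is fully home has its centre 22.5 mm above this point. The frame is turned with the case; in it the case wall is 80 mm away in -y and is 85 mm tall
- reject_tray_in (a point): centre of the inner floor of the red open reject tray (fixed, 130 x 130 mm outside, walls 4 mm thick and 35 mm high above the table); the floor is 4 mm above the table
- lid_handle (a point): centre of the bar of the lid's black handle: a round bar 12 mm thick and 100 mm long along the lid's y axis, on two legs, its centre line 42 mm above the lid's upper face. x points to the lid's hinge, z away from the lid's upper face; the frame tilts with the lid
- lid_hinge (a point): point on the lid's hinge line, mid-width, fixed in the case (green, 220 mm deep, 240 mm wide, 85 mm high); the hinge line runs along this frame's y, x points away from the handle, z up. The handle bar's centre line is 190 mm towards -x and 45 mm up from it when the lid is shut
- lid (a joint): opening angle of the green sheet lid in rad: 0 shut, growing as the handle end rises, about 1.3 at most. A spring hinge and its weight pull it shut: about 4 N at the handle near shut, about 7 N half-way; it falls shut when let go
- set_arm (a joint): angle of the yellow set arm in rad, on the same hinge line and counted as the lid's angle is: the lid lies level with the arm when lid reads the same
- set_arm_tip (a point): free end of the yellow set arm, a bar 225 mm long, 14 mm wide and 12 mm thick that swings about the lid's hinge line just beyond the lid's edge on the side away from the pin (141 mm from mid-width); it is stiff and stays where it was set, x towards the hinge
- case: the green case, with pin, lid and set arm, fixed to the table: origin at the centre of its underside, x from the handle side to the hinge side, z up
- sleeve_a: one sleeve, origin at the centre of its foot
- sleeve_b: the other sleeve, origin at the centre of its foot
- chipping_hammer: bystander: chipping hammer, 250 mm long
- magnet_square: bystander: red magnetic square, about 100 mm
- round0: bystander: solid dark steel round, 35 mm diameter, 50 mm tall
- round1: bystander: solid dark steel round, as round0
- round2: bystander: solid dark steel round, as round0
- wrench: bystander: wrench, 200 mm long

How it is judged (in metres and radians):
On the way:
1. the sleeve that fits stands fully home on the pin and the other lies in the reject tray, both let go (((horizontal distance between sleeve_a_mid and pin_foot below 0.006 m and z of sleeve_a_mid in the frame of pin_foot below 0.0275 m and angle between sleeve_a_mid's own z axis and vertical below 0.12 rad and x of sleeve_b_mid in the frame of reject_tray_in between -0.055 and 0.055 m and y of sleeve_b_mid in the frame of reject_tray_in between -0.055 and 0.055 m and height (world z) of sleeve_b_mid below 0.05 m) or (horizontal distance between sleeve_b_mid and pin_foot below 0.006 m and z of sleeve_b_mid in the frame of pin_foot below 0.0275 m and angle between sleeve_b_mid's own z axis and vertical below 0.12 rad and x of sleeve_a_mid in the frame of reject_tray_in between -0.055 and 0.055 m and y of sleeve_a_mid in the frame of reject_tray_in between -0.055 and 0.055 m and height (world z) of sleeve_a_mid below 0.05 m)) and contact force between each of sleeve_a, sleeve_b and the fingers below 0.1 N and linear speed of each of sleeve_a, sleeve_b below 0.03 m/s), for 0.2 s.
At the end, for the whole second after the job is handed in: The sleeve that fits is over the pin (axis within 6 mm, within 5 mm of fully home, upright), the other rests in the reject tray, both free of the gripper; the lid is held still by the gripper's fingers (over 1 N), nothing else propping it, within 0.08 rad of the set arm's angle (all of step 1 and angle between the x axis of lid_handle and the x axis of set_arm_tip, either way round below 0.08 rad and value of joint lid above 0.25 rad and velocity of joint lid between -0.1 and 0.1 rad/s and contact force between lid and the fingers above 1 N and contact force between lid and chipping_hammer below 0.2 N and contact force between lid and magnet_square below 0.2 N and contact force between lid and round0 below 0.2 N and contact force between lid and round1 below 0.2 N and contact force between lid and round2 below 0.2 N and contact force between lid and wrench below 0.2 N); the arm keeps its last pose, push and grip.
It fails at once if the set arm is pushed out of its setting (tip moved over 10 mm) (distance of set_arm_tip from where it was at the start of the episode above 0.01 m).
It fails at once if a bystander is moved more than 30 mm (distance of any of chipping_hammer, magnet_square, round0, round1, round2, wrench from where it was at the start of the episode above 0.03 m).
It also fails if it takes over 58 s, if anything falls off the work surface, if the arm or the gripper's body presses on something with over 40 N, if the wrist force passes 120 N, or if a joint passes its speed limit or range.

## Robot

A 6-joint arm with a two-finger parallel gripper is mounted at the origin on the work surface. World frame = base frame: x ahead of the robot, y to its left, z up, the work surface at z = 0. Lengths are in mm, angles in rad, forces in N, time in s.
With the tool pointing down it reaches from about 300 to 750 mm from the base axis. Payload 8.5 kg.
Tool frame: the origin (TCP) lies at the very end of the fingers, on their centre line; the grasp point (between the pads) lies 19 mm behind it; z points along the fingers, y is the line along which they close (so a half turn about z gives the same grasp; the last joint's range is limited). The gripper opens to 85 mm and grips with 20 to 120 N. Pads are 22 mm wide; open, the fingers measure 114 mm over their backs; the gripper's body (76 mm by 85 mm) begins 54 mm behind the grasp point. The pads swing forward as they close: fully open they stand 13 mm farther back than shut.
Start: joints at [-1.548, 0.381, 1.297, -0, 1.464, -0.215], TCP at [129.556, -534.505, 199.122] pointing down, gripper open.
Joint ranges: [-3.11, 3.11], [-0.89, 2.33], [0.22, 2.48], [-1.42, 4.56], [0.17, 2.85], [-2.88, 2.88]. Speed limits (rad/s): [2.39, 2.39, 3.14, 3.14, 3.14, 3.14].

## Interface

Orientations are given as [roll, pitch, yaw] about the fixed x, y, z axes, in that order (R = Rz(yaw) Ry(pitch) Rx(roll)).
In Python, from plant import monitor, grab_frame, bot gives the robot as it stands. The module is installed in compiled form; this text tells all that it offers.
- The arm moves only by the tool arm_command, never from a script. Its argument "moves" is one flat list of numbers, 4 for each row, row after row: the shift along the world's x, y, z in mm, then the turn about the world's z in rad. A call has 1 to 20 rows; each row shifts and turns the commanded pose from where the row before left it; what a row does not reach is not made up. A row lasts 1/10 s, in which the tool goes at most 50 mm and 8.59 degrees, less where a joint would pass 70% of its speed; a pose out of reach is approached as far as the arm can. A call is refused whole if a number of a shift passes 50 or a number of a turn 0.15, either way. A call with a gripper value outside its range is refused whole. "fingers" is the closure, from -1 (fully open) to 1 (shut), set as the call begins (left out, the last holds). The fingers move at their own pace and stop on an object; "newtons" is the grip in N (left out, the last holds). Time passes only in rows, so rows that do not move let the fingers close. It gives the time, the measured TCP pose, the force, the opening and the grip force at its end, in the units of the state.
- monitor.read_state(): the state, without advancing time (a new reading comes with each control period).
- grab_frame(name): name is "scene" or "top" or "wrist"; returns a dict with "img" (420x560x3 uint8, red, green, blue), "z_map" (420x560 float32, mm along the optical axis (not along the pixel's ray), 0 where there is no reading), "fx", "fy", "cx", "cy" (pixels), "R" (3x3) and "t" (3): a world point X has camera coordinates R X + t. Camera axes: x right, y down, z forward; pixel columns grow to the right and rows downward; lengths in mm; the calibration is good to about 2 mm. A picture is of the moment at which its call begins.
- bot.sign_off(): hands the job in; it is judged then, once.
The state is a dict: "time_s": time; "joint_pos": joint angles; "dq": joint speeds; "joint_efforts": joint torques, N m; "position": TCP position; "tcp_rot": TCP orientation; "ft_force": force on the tool from outside, world axes, zero at the start; "ft_torque": the same for the moment, N m; "opening": finger opening in mm; "gripper_force": force on a finger pad.
Only numpy, scipy, OpenCV 4.12 (cv2) and the standard library are available. Lean on these libraries where they do the work, as an engineer would, in place of code of your own. Each camera call takes 0.05 s, during which the arm holds its last target. There are 200 camera calls.

## Working session

There is one attempt and no reset: what is moved stays moved. The work goes in short steps, Python scripts to look and compute and a tool call to move; the robot and the scene stay as the last step left them, time stands still between calls to the robot, and variables do not carry over. Pictures are saved under pics/ and viewed, at most 10 in all, crops included, and the job is handed in when it is done.

Besides the shell and the picture viewer there is one more tool, called after "Emit:" in YAML: its name, and indented under it one key for each argument. arm_command: Moves the arm, as the interface text tells. Its arguments: {"type":"object","properties":{"moves":{"type":"array"},"fingers":{"type":"number"},"newtons":{"type":"number"}},"required":["moves"]}

```bash
mkdir -p pics; cat > h.py <<'E'
import numpy as np, cv2, pickle
from plant import monitor, grab_frame, bot
def snap(n,f):
    d=grab_frame(n); cv2.imwrite(f'pics/{f}.png',d['img'][:,:,::-1]); pickle.dump(d,open(f'pics/{f}.pkl','wb')); return d
def load(f): return pickle.load(open(f'pics/{f}.pkl','rb'))
def cloud(d):
    v,u=np.mgrid[0:420,0:560]; z=d['z_map']
    c=np.stack([(u-d['cx'])/d['fx']*z,(v-d['cy'])/d['fy']*z,z],-1)
    return (c-d['t'])@d['R']
def proj(d,X):
    c=d['R']@np.array(X)+d['t']; return c[0]/c[2]*d['fx']+d['cx'],c[1]/c[2]*d['fy']+d['cy']
E
python3 - <<'E'
from h import *
a=snap('top','top0'); b=snap('scene','sc0')
print(monitor.read_state())
print(a['R'],a['t'],a['fx']); print(b['R'],b['t'])
cv2.imwrite('pics/t0b.png',cv2.resize(a['img'][:,:,::-1],(800,600)))
cv2.imwrite('pics/s0b.png',cv2.resize(b['img'][:,:,::-1],(800,600)))
E
```

```text
{'time_s': 0.1, 'joint_pos': array([-1.54830686e+00,  3.81134762e-01,  1.29816126e+00, -2.18544813e-06,
        1.46360060e+00, -2.15248962e-01]), 'dq': array([ 0.00079655, -0.00061866, -0.00287719,  0.00059283, -0.00074754,
        0.00069848]), 'joint_efforts': array([ 3.44543019e-03, -4.49223053e+01, -2.31654704e+01, -1.88339932e-04,
        3.66375476e-03, -1.05508562e-06]), 'position': array([ 129.54532924, -534.2150581 ,  198.57824546]), 'tcp_rot': array([-3.14031831e+00, -2.76393722e-04,  2.37738489e-01]), 'ft_force': array([-0.3486587 , -0.87072984,  0.48185582]), 'ft_torque': array([-0.00258508,  0.03316328,  0.03432953]), 'gripper_force': 0.0, 'opening': 85.4013784490625}
[[-0.00639007 -0.99997764 -0.00196979]
 [-0.9973222   0.00651658 -0.07284203]
 [ 0.07285323  0.00149905 -0.99734155]] [  -5.28452436  573.93253295 1174.46458938] 391.9967238720711
[[ 0.58855151  0.80837782  0.01150733]
 [ 0.70450138 -0.50583646 -0.49780245]
 [-0.39659163  0.30108932 -0.8672141 ]] [-327.73628384 -322.46760625 1381.88060282]
```

View pics/t0b.png

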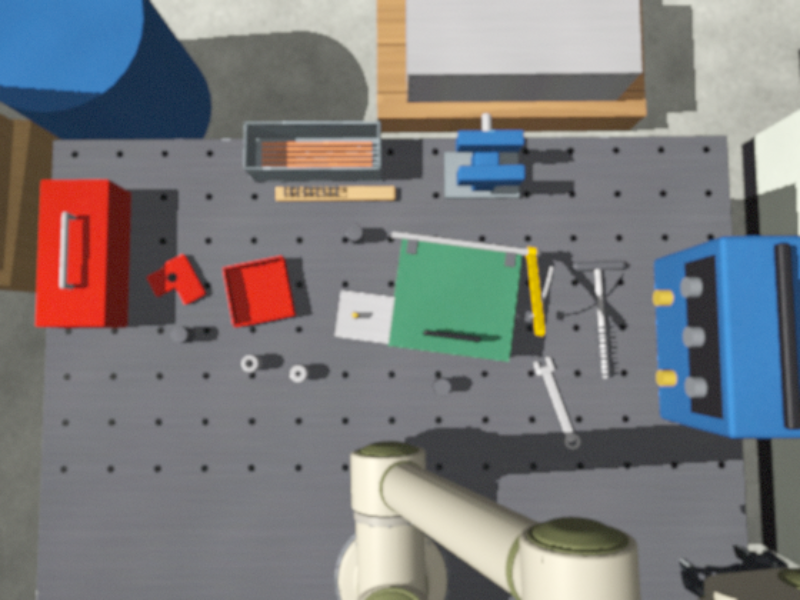

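View pics/s0b.png

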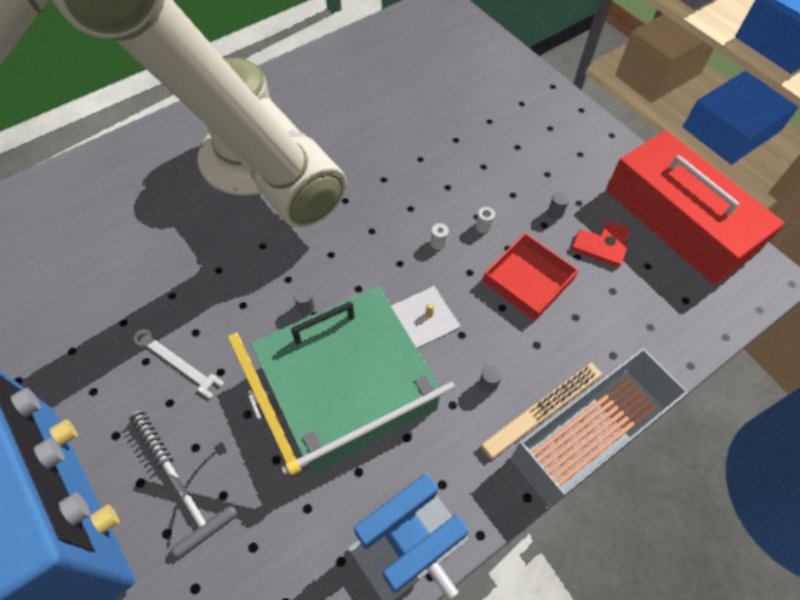

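The top view shows the sleeves at about (249,363) and (297,373), the pin at (355,315), the tray at (260,292), the handle at (462,335) and the set arm at (537,290). Next I'll measure these and enlarge the bores.

```bash
python3 - <<'E'
from h import *
a=load('top0'); b=load('sc0')
def crop(d,u,v,r,s=400): return cv2.resize(d['img'][int(v-r):int(v+r),int(u-r):int(u+r),::-1],(s,s),interpolation=cv2.INTER_CUBIC)
k=.7
im=np.vstack([np.hstack([crop(a,191,257,33,300),crop(b,323,160,30,300)]),np.hstack([crop(a,249,221,25,300),crop(b,300,215,25,300)])])
cv2.imwrite('pics/c1.png',im)
P=cloud(a);Q=cloud(b)
for d,C,n in((a,P,'top'),(b,Q,'scene')):
    hsv=cv2.cvtColor(d['img'],cv2.COLOR_RGB2HSV)
    x,y,z=C[...,0],C[...,1],C[...,2]
    # yellow arm
    m=(hsv[...,0]>20)&(hsv[...,0]<32)&(hsv[...,1]>150)&(z>60)&(z<350)&(x>250)&(x<800)&(abs(y)<350)
    print(n,'arm',m.sum(),); p=C[m]; 
    if len(p): 
        p=p[np.argsort(p[:,0])]; print(p[::max(1,len(p)//12)].round())
    m=(hsv[...,0]>45)&(hsv[...,0]<85)&(hsv[...,1]>80)&(z>60)&(z<350)&(x>200)&(x<800)&(abs(y)<350)
    p=C[m]; print('lid',m.sum()); r=cv2.minAreaRect(p[:,:2].astype(np.float32)); print(r,cv2.boxPoints(r)); A=np.c_[p[:,:2],np.ones(len(p))]; print(np.linalg.lstsq(A,p[:,2],rcond=None)[0],np.median(p[:,2]))
    # tray
    m=(hsv[...,0]<8)&(hsv[...,1]>150)&(z>20)&(z<60)&(y>120)&(y<450)&(x>250)&(x<700)
    n_,lab,st,ce=cv2.connectedComponentsWithStats(m.astype(np.uint8))
    for i in range(1,n_):
        if st[i,4]>50: r=cv2.minAreaRect(C[lab==i][:,:2].astype(np.float32)); print('red',st[i],r)
    # tall small things
    m=(z>25)&(z<60)&(hsv[...,1]<90)&(x>200)&(x<800)&(abs(y)<500)
    n_,lab,st,ce=cv2.connectedComponentsWithStats(m.astype(np.uint8))
    for i in range(1,n_):
        if 25<st[i,4]<600: q=C[lab==i]; t=q[q[:,2]>np.percentile(q[:,2],60)-1.5]; print('thing',ce[i].round(),st[i,2:],q.mean(0).round(),q[:,2].max().round(), 'top',t.mean(0).round(1),'mid',((t.min(0)+t.max(0))/2).round(1))
E
```

```text
top arm 387
[[ 506. -264.  232.]
 [ 518. -266.  237.]
 [ 531. -261.  227.]
 [ 545. -271.  212.]
 [ 558. -268.  202.]
 [ 572. -264.  191.]
 [ 587. -273.  176.]
 [ 601. -268.  167.]
 [ 617. -280.  150.]
 [ 633. -274.  133.]
 [ 649. -280.  121.]
 [ 667. -275.   98.]
 [ 684. -286.   97.]]
lid 5990
((580.1834106445312, -129.9529266357422), (247.7701416015625, 216.00357055664062), 82.05905151367188) [[ 456.10223  -237.72935 ]
 [ 670.0345   -267.57077 ]
 [ 704.2646    -22.176498]
 [ 490.33234     7.664917]]
[-5.20033026e-03  2.31760625e-03  9.39813854e+01] 90.27124960449456
red [157 179  49  50 270] ((606.27392578125, 282.35980224609375), (128.45245361328125, 127.7900161743164), 10.844625473022461)
thing [248. 163.] [ 12  12 119] [727.  78.  48.] 54.0 top [728.4  77.5  51. ] mid [728.1  77.9  51.7]
thing [126. 234.] [ 16  12 142] [516. 440.  46.] 55.0 top [515.6 442.4  50.1] mid [516.1 443.   51.5]
thing [175. 254.] [13 12 92] [455. 296.  41.] 49.0 top [455.1 297.3  45. ] mid [454.5 296.8  45.7]
thing [208. 261.] [12 11 99] [433. 195.  43.] 49.0 top [433.1 195.4  45.6] mid [433.2 195.6  46.
[... 634 characters left out ...]
.27773089e-03  2.00848768e-03  9.62900767e+01] 90.55331184175257
red [339 164  65  58 503] ((606.36083984375, 282.0654296875), (130.57080078125, 132.4970703125), 11.269990921020508)
thing [392. 141.] [ 14  14 150] [518. 437.  44.] 54.0 top [516.5 440.1  50. ] mid [517.  441.1  51.1]
thing [340. 152.] [ 13  14 130] [457. 293.  39.] 49.0 top [455.5 295.   44.5] mid [455.6 296.1  45.4]
thing [308. 163.] [ 13  13 132] [435. 192.  40.] 49.0 top [433.8 193.7  44.9] mid [433.3 194.5  45.8]
thing [213. 208.] [ 14  16 173] [ 408. -106.   45.] 54.0 top [ 404.7 -103.8   50.4] mid [ 404.1 -104.3   51. ]
thing [344. 264.] [ 15  17 194] [730.  74.  46.] 54.0 top [728.2  76.1  50.3] mid [728.2  76.4  51.2]
```

View pics/c1.png

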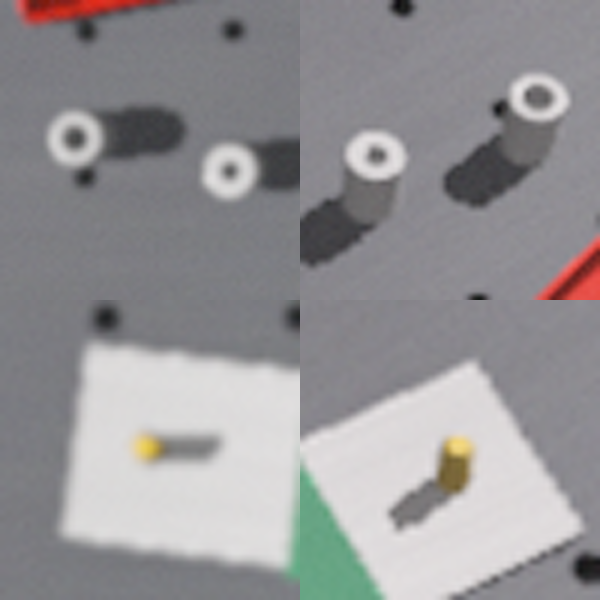

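The left sleeve, near (455,296), has the wider bore in both views, so it should fit. The one near (433,195) goes to the tray. Next I'll locate the pin, handle and arm angle.

```bash
python3 - <<'E'
from h import *
ex=np.array([np.cos(-.139),np.sin(-.139),0]); 
for n in('top0','sc0'):
    d=load(n);C=cloud(d);hsv=cv2.cvtColor(d['img'],cv2.COLOR_RGB2HSV)
    x,y,z=C[...,0],C[...,1],C[...,2]; H,S,V=[hsv[...,i].astype(int) for i in range(3)]
    m=(H>15)&(H<32)&(S>90)&(x>500)&(x<650)&(y>0)&(y<180)
    q=C[m]; vv,uu=np.nonzero(m); print(n,'pin',m.sum(),uu.mean(),vv.mean(),q.mean(0),q.max(0))
    t=m&(z>30); q=C[t]; print('pintop',t.sum(),q.mean(0) if t.any() else '', (q.min(0)+q.max(0))/2)
    vt,ut=np.nonzero(t)
    for (u,v) in ((ut.mean(),vt.mean()),(uu.mean(),vv.mean())):
        ray=d['R'].T@np.array([(u-d['cx'])/d['fx'],(v-d['cy'])/d['fy'],1]);o=-d['R'].T@d['t']
        for h in(38,22): print(' at z',h,o+ray*(h-o[2])/ray[2])
    m=(V<70)&(x>430)&(x<600)&(y<0)&(y>-250)&(z>118)&(z<150); q=C[m]; print('handle',m.sum(),q.mean(0),cv2.minAreaRect(q[:,:2].astype(np.float32)))
    m=(H>20)&(H<32)&(S>150)&(z>60)&(z<350)&(x>250)&(x<800)&(y<-220)&(y>-350); q=C[m]; s=q@ex
    # top edge hull fit: side & top mixed; upper-envelope by bins
    b=[(s0,np.percentile(q[(s>=s0)&(s<s0+15)][:,2],90)) for s0 in np.arange(s.min()+8,s.max()-20,15)]
    b=np.array(b); f=np.polyfit(b[:,0],b[:,1],1); g=np.polyfit(s,q[:,2],1); print('arm angle',np.arctan(-f[0]),np.arctan(-g[0]), q[np.argmin(s)],q[:,2].max())
    m=(S<40)&(V>150)&(x>480)&(x<650)&(y>0)&(y<150)&(z<15)&(z>1); print('flange',cv2.minAreaRect(C[m][:,:2].astype(np.float32)))
E
```

```text
top0 pin 11 248.36363636363637 220.0909090909091 [554.23609639  76.42309218  37.20228403] [557.57907003  80.53000833  40.86686391]
pintop 11 [554.23609639  76.42309218  37.20228403] [554.47135131  76.09164751  35.82502103]
 at z 38 [554.19180225  76.36798456  38.        ]
 at z 22 [555.10939237  77.55460982  22.        ]
 at z 38 [554.19180225  76.36798456  38.        ]
 at z 22 [555.10939237  77.55460982  22.        ]
handle 103 [ 507.72528287 -124.89413713  137.43384157] ((508.71466064453125, -121.11286926269531), (103.1821060180664, 9.168027877807617), 81.43409729003906)
arm angle 0.7309180523696859 0.7141387660639734 [ 506.14792013 -259.24334304  232.90522272] 241.41297565670828
flange ((552.8516845703125, 60.89667510986328), (117.33308410644531, 104.91049194335938), 82.05506896972656)
sc0 pin 36 300.25 217.08333333333334 [556.2427365   73.10511578  27.89301329] [562.84656356  81.54681192  41.0746333 ]
pintop 20 [555.60225184  74.39955148  35.67997989] [555.71398273  75.32281021  35.85051146]
 at z 38 [556.55347136  73.50378665  38.        ]
 at z 22 [549.99238685  79.6854021   22.        ]
 at z 38 [560.32420524  69.27813438  38.        ]
 at z 22 [553.82323411  75.3923841   22.        ]
handle 193 [ 508.20478888 -121.77490113  135.93169612] ((507.2478942871094, -120.02333068847656), (107.54936218261719, 11.358741760253906), 81.48407745361328)
arm angle 0.7260154294892173 0.7155544448003257 [ 506.31844297 -264.71609441  234.84438561] 243.40988298723485
flange ((573.186279296875, 68.40164947509766), (99.05745697021484, 151.037841796875), 82.80997467041016)
```

Emit:
arm_command:
  moves: [31,34,0,0.12,31,34,0,0.12,31,34,0,0.12,31,34,0,0.12,31,34,0,0.12,31,34,0,0.12,31,34,0,0.12,12,42,0,0.12,12,42,0,0.12,12,42,0,0.113,12,42,0,0,12,42,0,0,12,42,0,0,12,42,0,0,4,45,0,0,4,45,0,0,4,45,0,0,4,45,0,0,4,45,0,0,4,45,0,0]
  fingers: -1

```text
time_s: 2.1
position: [454.2, 269.5, 198.9]
tcp_rot: [-3.141, 0.0, 1.431]
ft_force: [0.7, -0.4, 0.2]
opening: 85.4
gripper_force: 0.0
```

```bash
python3 - <<'E'
from h import *
d=snap('wrist','w0'); print(d['R'],d['t'],monitor.read_state()['position'])
for X in((455,296.5,45),(433.3,195,45)): print(proj(d,X))
cv2.imwrite('pics/w0b.png',cv2.resize(d['img'][:,:,::-1],(800,600)))
E
```

```text
[[ 9.90288108e-01 -1.39029755e-01 -4.36465091e-04]
 [-1.31534787e-01 -9.37910226e-01  3.20971974e-01]
 [-4.50340199e-02 -3.17797319e-01 -9.47088592e-01]] [-412.90316482  271.29038961  485.96627086] [454.02661638 274.57373765 198.53753139]
(np.float64(273.61317448025943), np.float64(159.01803694009638))
(np.float64(267.8382590288895), np.float64(244.05504594902985))
```

View pics/w0b.png

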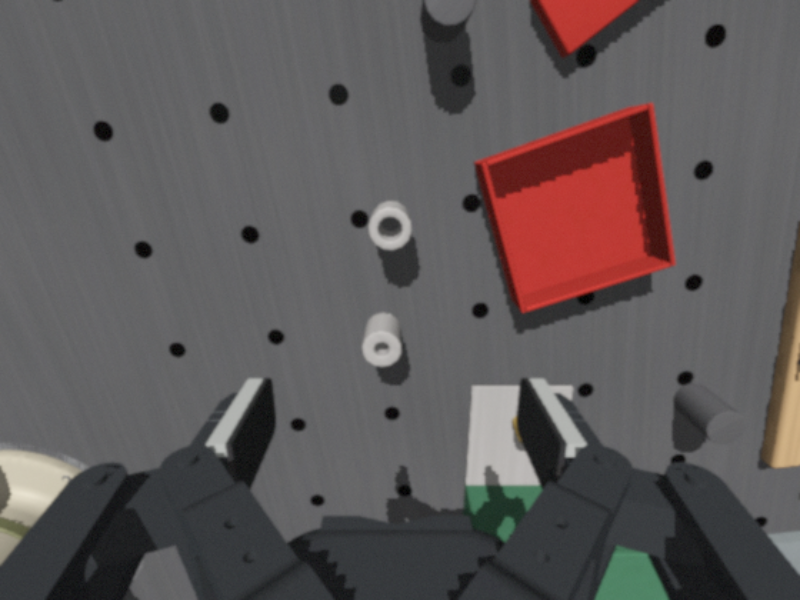

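The wrist view shows the far sleeve at (390,226) with the wide bore, so it is the one that fits. The near sleeve at (382,347) has the small bore. Both sit where predicted.

Emit:
arm_command:
  moves: [0,11,-25,0,0,11,-35,0,0,0,-35,0,0,0,-20,0,0,0,0,0,0,0,0,0]

```text
time_s: 2.75
position: [454.8, 289.5, 84.6]
tcp_rot: [3.141, -0.0, 1.431]
ft_force: [-0.1, 0.0, 0.1]
opening: 85.4
gripper_force: 0.0
```

Emit:
arm_command:
  moves: [0,4,-20,0,0,3.5,-25,0,0,0,-15,0,0,0,-9.5,0,0,0,0,0]

```text
time_s: 3.25
position: [454.8, 297.0, 14.8]
tcp_rot: [3.142, -0.0, 1.431]
ft_force: [-0.0, -0.3, 0.2]
opening: 85.1
gripper_force: 0.0
```

Emit:
arm_command:
  moves: [0,0,0,0,0,0,0,0,0,0,0,0,0,0,0,0,0,0,0,0,0,0,0,0,0,0,0,0,0,0,0,0,0,0,0,0,0,0,0,0]
  fingers: 1
  newtons: 40

```text
time_s: 4.25
position: [454.6, 297.0, 14.6]
tcp_rot: [-3.142, 0.0, 1.431]
ft_force: [-0.1, 0.3, -0.2]
opening: 0.4
gripper_force: 0.0
```

```bash
python3 - <<'E'
from h import *
d=snap('wrist','w1'); e=snap('scene','sc1')
cv2.imwrite('pics/w1b.png',np.hstack([cv2.resize(d['img'][:,:,::-1],(400,300)),cv2.resize(e['img'][90:240,230:430,::-1],(400,300))]))
E
```

```text
(no output)
```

View pics/w1b.png

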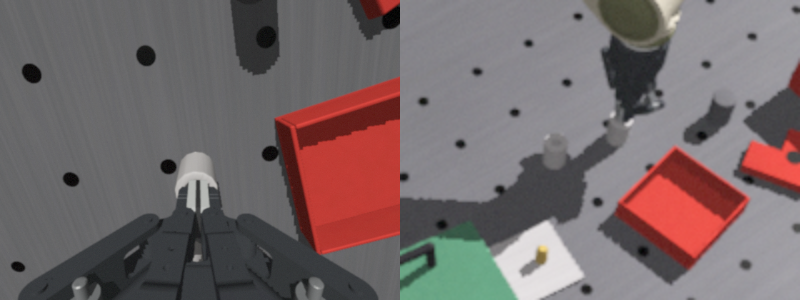

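The fingers closed beside the sleeve, which still stands just beyond them (wrist view, at about (195,170)). I'll measure where it is now.

```bash
python3 - <<'E'
from h import *
print(monitor.read_state()['position'],monitor.read_state()['opening'])
for n,b in (('w1',0),('sc1',0),('w0',1)):
    d=load(n);C=cloud(d);hsv=cv2.cvtColor(d['img'],cv2.COLOR_RGB2HSV).astype(int)
    m=(hsv[...,1]<60)&(abs(C[...,0]-455)<45)&(abs(C[...,1]-300)<50)&(C[...,2]>6)&(C[...,2]<60)
    q=C[m]; print(n,len(q),q.min(0),q.max(0),q.mean(0))
    for lo in(6,16,26,36,46):
        p=q[(q[:,2]>=lo)&(q[:,2]<lo+10)]
        if len(p): print(lo,len(p),p.min(0).round(),p.max(0).round())
    # brightness of these
d=load('w1');
c=d['img'][190:300,200:360,::-1]; cv2.imwrite('pics/w1c.png',cv2.resize(c,(800,550),interpolation=cv2.INTER_CUBIC))
E
```

```text
[454.55796167 296.97699932  14.60142498] 0.11841643057922194
w1 2415 [436.99630732 289.63356954   6.00355981] [470.15720428 312.53397146  59.9912759 ] [454.98233601 306.97658112  37.10317916]
6 260 [437. 299.   6.] [470. 313.  16.]
16 307 [437. 290.  16.] [470. 312.  26.]
26 358 [437. 291.  26.] [470. 313.  36.]
36 1077 [437. 291.  36.] [470. 312.  46.]
46 204 [444. 302.  46.] [468. 309.  56.]
sc1 155 [435.80021257 276.30505796   6.50545367] [472.11018039 307.09674303  59.45025698] [460.70260789 288.18831791  33.87403027]
6 19 [451. 278.   7.] [472. 304.  15.]
16 30 [445. 276.  16.] [472. 306.  26.]
26 32 [443. 277.  26.] [472. 304.  36.]
36 44 [436. 278.  36.] [471. 307.  46.]
46 18 [444. 278.  46.] [470. 299.  56.]
w0 672 [436.94492004 278.72198344   6.82315993] [469.9694829  312.36889622  46.02372645] [453.61620952 296.52109467  38.92181332]
6 42 [444. 286.   7.] [470. 312.  15.]
16 52 [441. 286.  16.] [470. 312.  26.]
26 54 [441. 286.  26.] [469. 312.  36.]
36 522 [437. 279.  36.] [470. 312.  46.]
46 2 [453. 280.  46.] [453. 309.  46.]
```

View pics/w1c.png

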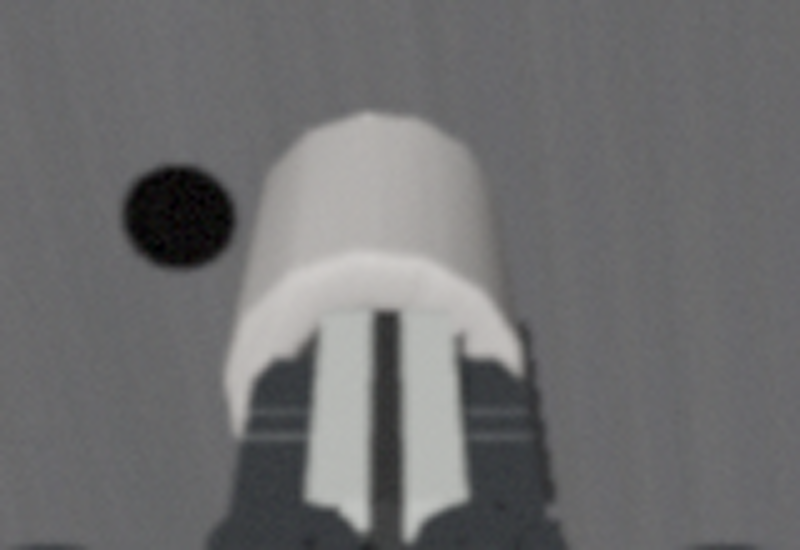

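```bash
python3 - <<'E'
from h import *
d=load('w1');C=cloud(d)
for v in range(236,300,6): print(v,[tuple(C[v,u].round().astype(int)) for u in (255,267,277,284,295)])
s=monitor.read_state(); print(s['joint_pos'],s['ft_force'],s['gripper_force'])
E
```

```text
236 [(np.int64(444), np.int64(309), np.int64(28)), (np.int64(452), np.int64(312), np.int64(37)), (np.int64(457), np.int64(311), np.int64(38)), (np.int64(461), np.int64(310), np.int64(37)), (np.int64(467), np.int64(305), np.int64(27))]
242 [(np.int64(445), np.int64(309), np.int64(37)), (np.int64(452), np.int64(311), np.int64(43)), (np.int64(457), np.int64(310), np.int64(44)), (np.int64(461), np.int64(310), np.int64(44)), (np.int64(467), np.int64(306), np.int64(37))]
248 [(np.int64(445), np.int64(309), np.int64(45)), (np.int64(451), np.int64(307), np.int64(43)), (np.int64(457), np.int64(307), np.int64(44)), (np.int64(460), np.int64(307), np.int64(44)), (np.int64(466), np.int64(305), np.int64(43))]
254 [(np.int64(444), np.int64(305), np.int64(44)), (np.int64(452), np.int64(309), np.int64(52)), (np.int64(457), np.int64(307), np.int64(51)), (np.int64(460), np.int64(308), np.int64(53)), (np.int64(466), np.int64(303), np.int64(45))]
260 [(np.int64(444), np.int64(302), np.int64(44)), (np.int64(452), np.int64(308), np.int64(58)), (np.int64(457), np.int64(307), np.int64(58)), (np.int64(460), n
[... 919 characters left out ...]
)), (np.int64(460), np.int64(308), np.int64(80)), (np.int64(464), np.int64(302), np.int64(73))]
290 [(np.int64(448), np.int64(310), np.int64(85)), (np.int64(453), np.int64(309), np.int64(85)), (np.int64(457), np.int64(308), np.int64(84)), (np.int64(460), np.int64(307), np.int64(84)), (np.int64(464), np.int64(308), np.int64(85))]
296 [(np.int64(449), np.int64(312), np.int64(92)), (np.int64(453), np.int64(309), np.int64(89)), (np.int64(456), np.int64(305), np.int64(84)), (np.int64(460), np.int64(308), np.int64(89)), (np.int64(464), np.int64(310), np.int64(92))]
[3.60580422e-01 5.73547529e-01 1.57115244e+00 1.27752359e-05
 9.96931189e-01 5.00615541e-01] [-0.02283968  0.38638882 -0.11306611] 0.0
```

The depth says the closed fingers overlap the wall of the sleeve, which hasn't moved, and no force reads on the pads. That isn't physically plausible, so I'll open, look and try again.

Emit:
arm_command:
  moves: [0,0,0,0,0,0,0,0]
  fingers: -1

```text
time_s: 4.55
position: [454.6, 297.0, 14.6]
tcp_rot: [-3.142, 0.0, 1.431]
ft_force: [0.0, 0.4, 0.4]
opening: 28.2
gripper_force: 0.0
```

Emit:
arm_command:
  moves: [0,0,0,0,0,0,0,0,0,0,0,0,0,0,0,0]

```text
time_s: 4.95
position: [454.6, 297.0, 14.6]
tcp_rot: [3.142, -0.0, 1.431]
ft_force: [0.3, -0.2, 0.0]
opening: 84.6
gripper_force: 0.0
```

```bash
python3 - <<'E'
from h import *
d=snap('wrist','w2'); print({k:v for k,v in monitor.read_state().items() if k in('opening','gripper_force','ft_force')})
C=cloud(d);hsv=cv2.cvtColor(d['img'],cv2.COLOR_RGB2HSV).astype(int)
m=(hsv[...,1]<60)&(abs(C[...,0]-455)<25)&(abs(C[...,1]-300)<50)&(C[...,2]>6)&(C[...,2]<50)
q=C[m]; print(q.min(0),q.max(0))
cv2.imwrite('pics/w2b.png',cv2.resize(d['img'][:,:,::-1],(560,420)))
E
```

```text
{'ft_force': array([-0.46869435, -0.57086959,  0.56063317]), 'gripper_force': 0.0, 'opening': 85.43708372394823}
[436.93060273 278.77739451   6.0063694 ] [470.15291826 312.78728394  45.93560934]
```

View pics/w2b.png

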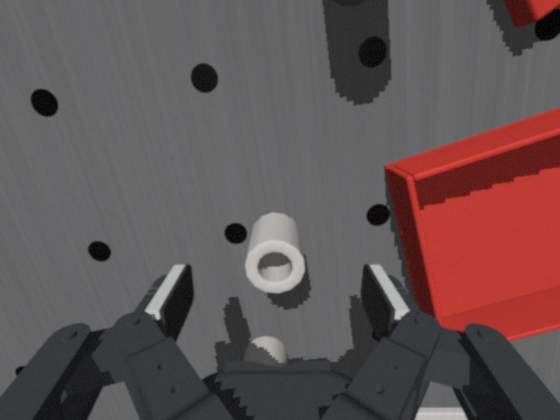

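The sleeve stands untouched, centred between the open pads at (274,265), so the first close passed through it without contact. I'll repeat the close in small steps and read the force at each one.

Emit:
arm_command:
  moves: [0,0,0,0,0,0,0,0,0,0,0,0,0,0,0,0,0,0,0,0,0,0,0,0]
  fingers: 0.1

```text
time_s: 5.6
position: [454.5, 297.0, 14.6]
tcp_rot: [-3.142, 0.0, 1.431]
ft_force: [0.7, -0.1, 0.6]
opening: 38.5
gripper_force: 0.0
```

Emit:
arm_command:
  moves: [0,0,0,0,0,0,0,0,0,0,0,0]
  fingers: 0.35

```text
time_s: 5.9
position: [454.5, 297.0, 14.6]
tcp_rot: [-3.142, 0.0, 1.431]
ft_force: [0.1, 0.3, -0.8]
opening: 27.3
gripper_force: 0.0
```

The opening is 27 mm across a 34 mm sleeve with zero force, so the fingers do not touch this sleeve. I'll lift to check that, then try the other sleeve.

Emit:
arm_command:
  moves: [0,0,0,0,0,0,0,0,0,0,10,0,0,0,20,0,0,0,0,0]
  fingers: 1
  newtons: 100

```text
time_s: 6.4
position: [455.9, 297.6, 47.2]
tcp_rot: [3.137, -0.002, 1.431]
ft_force: [-0.5, 0.2, -0.9]
opening: -0.0
gripper_force: 0.0
```

```bash
python3 - <<'E'
from h import *
d=snap('wrist','w3'); s=monitor.read_state(); print({k:v for k,v in s.items() if k in('opening','gripper_force','ft_force','position')})
for n in('w2','w3'):
    d=load(n); C=cloud(d);hsv=cv2.cvtColor(d['img'],cv2.COLOR_RGB2HSV).astype(int)
    m=(hsv[...,1]<60)&(hsv[...,2]>130)&(abs(C[...,0]-455)<25)&(abs(C[...,1]-300)<20)&(C[...,2]>6)&(C[...,2]<90)
    q=C[m]; print(n,m.sum(),q.min(0),q.max(0),np.percentile(q[:,2],[10,50,90]))
E
```

```text
{'position': array([455.25704067, 297.27519599,  45.86827558]), 'ft_force': array([-0.0055201 , -0.12086009, -0.46659946]), 'gripper_force': 0.0, 'opening': -0.044245526063061334}
w2 3118 [436.93060273 280.02106299   6.02945059] [470.05290745 312.78728394  45.93560934] [19.3651903  43.08135118 44.63196128]
w3 1959 [437.1364941  283.08491474   6.11748606] [470.11967747 312.48191324  89.94181617] [19.05463291 43.28432798 45.07175393]
```

Emit:
arm_command:
  moves: [0,0,40,0,0,0,20,0,-5,-25,0,0,-5,-25,0,0,-5,-25,0,0,-6,-27,0,0,0,0,-40,0,0,0,-30,0,0,0,-20,0,0,0,0,0,0,0,0,0]
  fingers: -1
  newtons: 40

```text
time_s: 7.55
position: [433.6, 195.0, 14.8]
tcp_rot: [-3.141, 0.0, 1.431]
ft_force: [0.9, -0.2, -0.4]
opening: 85.6
gripper_force: 0.0
```

Emit:
arm_command:
  moves: [0,0,0,0,0,0,0,0,0,0,0,0,0,0,0,0,0,0,0,0,0,0,0,0,0,0,0,0]
  fingers: 1

```text
time_s: 8.25
position: [433.6, 195.0, 14.6]
tcp_rot: [-3.142, 0.0, 1.431]
ft_force: [0.1, 0.5, -0.4]
opening: -0.3
gripper_force: 0.0
```

```bash
python3 - <<'E'
from h import *
d=snap('wrist','w4'); e=snap('scene','sc4')
cv2.imwrite('pics/w4b.png',np.hstack([cv2.resize(d['img'][150:360,140:420,::-1],(400,300),interpolation=cv2.INTER_CUBIC),cv2.resize(e['img'][90:240,230:430,::-1],(400,300),interpolation=cv2.INTER_CUBIC)]))
C=cloud(d)
for c in((433.3,195),(455,296.5)):
    m=(abs(C[...,0]-c[0])<30)&(abs(C[...,1]-c[1])<30)&(C[...,2]>40)&(C[...,2]<47); q=C[m]; print(m.sum(), q.min(0) if m.any() else '',q.max(0) if m.any() else '')
E
```

```text
1025 [415.1767841  188.89714121  40.01222166] [448.51020472 211.39156728  45.87208197]
3445 [436.94810597 278.32288658  40.04849904] [470.16375249 311.87026061  46.54691233]
```

View pics/w4b.png

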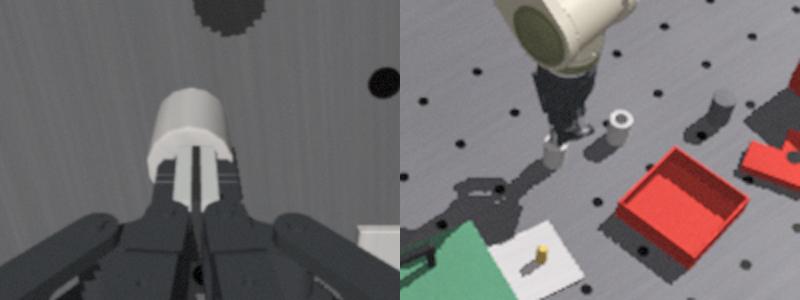

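Same again: the closed fingers are drawn inside the second sleeve (wrist at (190,150)), with no reaction. I'll check sideways contact with a small push. The sleeve can afford to be displaced.

Emit:
arm_command:
  moves: [0,8,0,0,0,8,0,0,0,8,0,0,0,8,0,0,0,8,0,0,0,0,0,0]

```text
time_s: 8.95
position: [433.5, 236.1, 14.6]
tcp_rot: [3.141, -0.0, 1.432]
ft_force: [-0.3, -0.3, -0.3]
opening: -0.3
gripper_force: 0.0
```

```bash
python3 - <<'E'
from h import *
s=monitor.read_state(); print({k:v for k,v in s.items() if k in('time_s','opening','gripper_force','ft_force','position')})
e=grab_frame('scene'); C=cloud(e)
for c in((433.3,195),(455,296.5)):
    m=(abs(C[...,0]-c[0])<30)&(abs(C[...,1]-c[1])<50)&(C[...,2]>42)&(C[...,2]<47); q=C[m]; print(m.sum(), q.min(0),q.max(0))
E
```

```text
{'time_s': 8.95, 'position': array([433.4967268 , 236.05304685,  14.61051867]), 'ft_force': array([-0.30451125, -0.28059385, -0.27425994]), 'gripper_force': 0.0, 'opening': -0.2704062774431643}
61 [417.02063448 177.70860941  42.15770632] [448.63524468 211.18825663  46.96217197]
44 [442.18179939 279.31475583  42.05127958] [472.77650853 313.14441494  46.98215421]
```

The fingers passed straight through that sleeve too. I need to know whether the gripper has contact with anything, so I'll test the handle, which has to be gripped anyway.

Emit:
arm_command:
  moves: [0,0,46,0,0,0,46,0,0,0,46,0,0,0,47,0,8,-39.5,0,0,8,-39.5,0,0,8,-39.5,0,0,8,-39.5,0,0,8,-39.5,0,0,8,-39.5,0,0,8,-39.5,0,0,8,-39.5,0,0,10,-40,0,0,0,0,-40,0,0,0,-30,0,0,0,-13,0,0,0,0,0,0,0,0,0]
  fingers: -1

```text
time_s: 10.8
position: [507.7, -121.3, 117.2]
tcp_rot: [3.141, 0.0, 1.431]
ft_force: [-0.3, -1.6, 0.5]
opening: 85.7
gripper_force: 0.0
```

Emit:
arm_command:
  moves: [0,0,0,0,0,0,0,0,0,0,0,0,0,0,0,0,0,0,0,0,0,0,0,0,0,0,0,0,0,0,0,0]
  fingers: 1

```text
time_s: 11.6
position: [507.6, -121.0, 116.6]
tcp_rot: [-3.142, -0.0, 1.431]
ft_force: [0.7, 0.4, -0.2]
opening: 0.3
gripper_force: 0.0
```

The 12 mm handle bar gives no resistance either. One last check is whether the fingers feel anything solid: press lightly on the shut lid, whose top is at about 90 mm.

Emit:
arm_command:
  moves: [0,0,-10,0,0,0,-10,0,0,0,-5,0,0,0,-2,0,0,0,0,0]

```text
time_s: 12.1
position: [506.9, -121.3, 97.4]
tcp_rot: [3.138, 0.004, 1.432]
ft_force: [-31.4, 9.0, 84.2]
opening: -0.4
gripper_force: 42.0
```

Emit:
arm_command:
  moves: [0,0,-1,0,0,0,-1,0,0,0,0,0]

```text
time_s: 12.4
position: [506.8, -121.3, 96.4]
tcp_rot: [3.137, 0.004, 1.432]
ft_force: [-34.4, 10.0, 93.3]
opening: 0.1
gripper_force: 46.6
```

Emit:
arm_command:
  moves: [0,0,-1,0,0,0,-1,0,0,0,0,0]

```text
time_s: 12.7
position: [506.7, -121.3, 95.3]
tcp_rot: [3.137, 0.005, 1.432]
ft_force: [-38.8, 10.8, 103.1]
opening: 0.1
gripper_force: 51.5
```

```bash
python3 - <<'E'
from h import *
d=snap('wrist','w5'); e=snap('scene','sc5'); s=monitor.read_state(); print(s['position'],s['ft_force'],s['opening'],s['gripper_force'],s['joint_efforts'])
cv2.imwrite('pics/w5b.png',np.hstack([cv2.resize(d['img'][150:360,140:420,::-1],(400,300),interpolation=cv2.INTER_CUBIC),cv2.resize(e['img'][150:330,130:370,::-1],(400,300),interpolation=cv2.INTER_CUBIC)]))
E
```

```text
[ 506.68197402 -121.29897085   95.36925195] [-37.80962056  11.55061543 102.27234847] 0.23340631336960735 51.305249417200685 [ -0.99729985   8.02930355  -9.98478234   1.81095175 -10.39744288
  -0.02217148]
```

View pics/w5b.png

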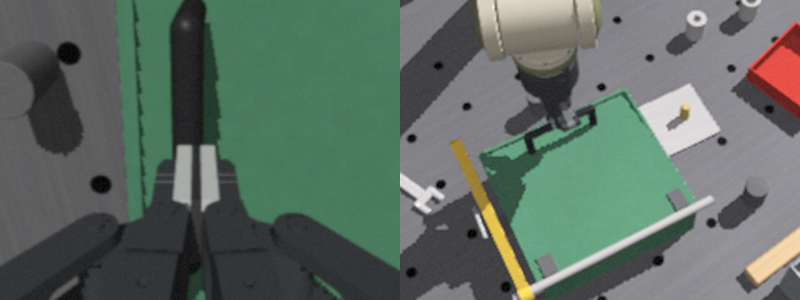

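Contact does exist: the fingers met the bar with about 100 N only once the TCP was some 30 mm below the bar's top. So the part of the fingers that makes contact seems to begin about 30 mm behind the stated TCP, and all my grasps were too high. I'll back off at once and retry the handle grip deeper.

Emit:
arm_command:
  moves: [0,0,10,0,0,0,15,0,0,0,15,0,0,0,10,0,0,0,0,0]

```text
time_s: 13.3
position: [507.9, -121.2, 136.1]
tcp_rot: [3.14, 0.0, 1.431]
ft_force: [0.9, 0.1, 0.0]
opening: -0.4
gripper_force: 0.0
```

Emit:
arm_command:
  moves: [0,0,0,0,0,0,0,0,0,0,0,0,0,0,0,0,0,0,0,0,0,0,0,0,0,0,-10,0,0,0,-15,0,0,0,-10,0,0,0,-6,0,0,0,0,0]
  fingers: -1

```text
time_s: 14.4
position: [507.2, -120.9, 93.8]
tcp_rot: [-3.14, -0.001, 1.431]
ft_force: [-0.4, -0.2, 0.6]
opening: 85.3
gripper_force: 0.0
```

Emit:
arm_command:
  moves: [0,0,0,0,0,0,0,0,0,0,0,0,0,0,0,0,0,0,0,0,0,0,0,0,0,0,0,0,0,0,0,0]
  fingers: 1

```text
time_s: 15.2
position: [505.1, -120.6, 94.5]
tcp_rot: [-3.136, -0.0, 1.431]
ft_force: [-10.4, -0.2, 6.8]
opening: 10.2
gripper_force: 39.8
```

Now the pads hold the bar: 10 mm opening, 40 N. Contact starts roughly 31 mm behind the reported TCP, so I'll use that offset. Back to the fitting sleeve.

Emit:
arm_command:
  moves: [0,0,0,0,0,0,0,0,0,0,0,0,0,0,45,0,0,0,45,0,-5,42,0,0,-5,42,0,0,-5,42,0,0,-5,42,0,0,-5,42,0,0,-5,42,0,0,-5,42,0,0,-6,42,0,0,-6,41,0,0,-6,40.5,0,0,0,0,-45,0,0,0,-45,0,0,0,-40,0,0,0,-30,0]
  fingers: -1

```text
time_s: 17.1
position: [453.8, 296.4, 22.3]
tcp_rot: [-3.14, 0.001, 1.431]
ft_force: [1.0, 0.3, -0.4]
opening: 85.8
gripper_force: 0.0
```

Emit:
arm_command:
  moves: [0,0,-10,0,0,0,-9,0,0,0,0,0,0,0,0,0]

```text
time_s: 17.5
position: [455.3, 296.8, 6.8]
tcp_rot: [3.14, -0.001, 1.431]
ft_force: [0.6, 0.3, 0.7]
opening: 84.9
gripper_force: 0.0
```

Emit:
arm_command:
  moves: [0,0,-4,0,0,0,-3,0,0,0,0,0]

```text
time_s: 17.8
position: [454.5, 296.5, -1.4]
tcp_rot: [-3.141, 0.0, 1.431]
ft_force: [0.5, -0.2, 0.1]
opening: 85.4
gripper_force: 0.0
```

Emit:
arm_command:
  moves: [0,0,0,0,0,0,0,0,0,0,0,0,0,0,0,0,0,0,0,0]
  fingers: 1

```text
time_s: 18.3
position: [454.7, 296.6, -1.0]
tcp_rot: [3.141, -0.0, 1.431]
ft_force: [-1.2, -0.9, 4.1]
opening: 32.3
gripper_force: 39.5
```

Gripped: opening 32.3, 40 N. Next I'll lift and carry it over the pin.

Emit:
arm_command:
  moves: [0,0,30,0,0,0,40,0,0,0,20,0,16,-36,0,0,17,-37,0,0,17,-37,0,0,17,-37,0,0,17,-37,0,0,16.4,-36.2,0,0,0,0,-20,0,0,0,-20,0,0,0,0,0,0,0,0,0]

```text
time_s: 19.6
position: [554.9, 76.4, 48.7]
tcp_rot: [-3.141, 0.0, 1.431]
ft_force: [0.3, 0.9, -2.2]
opening: 32.1
gripper_force: 40.5
```

```bash
python3 - <<'E'
from h import *
d=snap('wrist','w6'); e=snap('scene','sc6'); s=monitor.read_state(); print(s['position'],s['ft_force'],s['opening'])
C=cloud(d); p=s['position']; hsv=cv2.cvtColor(d['img'],cv2.COLOR_RGB2HSV).astype(int)
m=(hsv[...,1]<60)&(abs(C[...,0]-p[0])<30)&(abs(C[...,1]-p[1])<30)&(C[...,2]>p[2]+3)&(C[...,2]<p[2]+44); q=C[m]; print('sleeve',m.sum(),q.min(0),q.max(0))
m=(hsv[...,0]>15)&(hsv[...,0]<32)&(hsv[...,1]>90)&(abs(C[...,0]-555)<30)&(abs(C[...,1]-76)<30); q=C[m]; print('pin',m.sum(),q.min(0) if len(q) else'',q.max(0) if len(q) else '')
cv2.imwrite('pics/w6b.png',np.hstack([cv2.resize(d['img'][150:360,140:420,::-1],(400,300),interpolation=cv2.INTER_CUBIC),cv2.resize(e['img'][140:260,230:390,::-1],(400,300),interpolation=cv2.INTER_CUBIC)]))
E
```

```text
[555.44957929  76.51340926  49.59998481] [ 0.97777818 -0.09629736 -2.4708151 ] 31.94313833243146
sleeve 3611 [527.30176617  58.04663262  52.65142734] [585.4349808   92.4198613   93.59905861]
pin 183 [547.57372424  77.92078616   5.74518987] [561.2175236   84.78272667  30.25820259]
```

View pics/w6b.png

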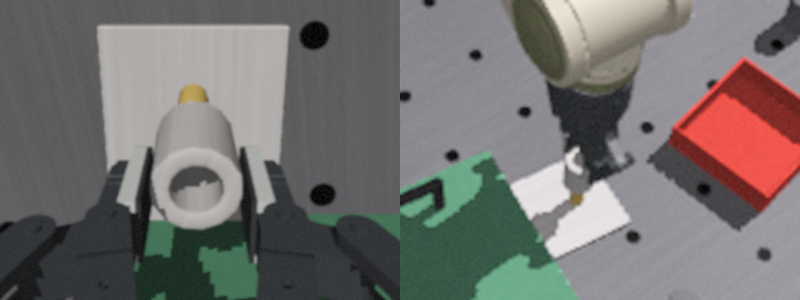

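The wrist view shows the sleeve (centre about (197,185)) just above the pin tip at (193,93), wide bore visible. I'll correct by about 1.4 mm in y and lower.

Emit:
arm_command:
  moves: [-0.5,1.4,-5,0,0,0,-5,0,0,0,-5,0,0,0,-5,0,0,0,-5,0,0,0,0,0]

```text
time_s: 20.3
position: [554.0, 77.7, 22.8]
tcp_rot: [-3.14, 0.0, 1.431]
ft_force: [0.4, 0.6, -2.1]
opening: 32.2
gripper_force: 40.5
```

It slides past the tip with no extra force, so it fits. I'll lower it home and release.

Emit:
arm_command:
  moves: [0,0,-6,0,0,0,-6,0,0,0,-5,0,0,0,0,0]

```text
time_s: 20.7
position: [554.0, 77.7, 5.8]
tcp_rot: [-3.14, 0.0, 1.431]
ft_force: [0.0, 0.2, -2.5]
opening: 32.2
gripper_force: 40.5
```

Emit:
arm_command:
  moves: [0,0,0,0,0,0,0,0,0,0,0,0,0,0,0,0,0,0,0,0,0,0,0,0]
  fingers: -1

```text
time_s: 21.3
position: [554.5, 77.7, 6.7]
tcp_rot: [3.141, 0.0, 1.431]
ft_force: [-0.3, 0.5, -0.9]
opening: 85.6
gripper_force: 0.0
```

Emit:
arm_command:
  moves: [0,0,30,0,0,0,40,0,0,0,40,0,-30,29,0,0,-31,29,0,0,-30,29,0,0,-31,30,0,0,0,0,-40,0,0,0,-40,0,0,0,-20,0,0,0,-12,0,0,0,-6,0,0,0,0,0,0,0,0,0]

```text
time_s: 22.7
position: [432.9, 194.7, -0.8]
tcp_rot: [3.141, -0.0, 1.431]
ft_force: [-0.2, 0.5, 0.1]
opening: 85.6
gripper_force: 0.0
```

```bash
python3 - <<'E'
from h import *
print(monitor.read_state()['position'])
for n in('top','scene'):
    d=grab_frame(n); C=cloud(d); hsv=cv2.cvtColor(d['img'],cv2.COLOR_RGB2HSV).astype(int)
    m=(abs(C[...,0]-555)<25)&(abs(C[...,1]-76)<25)&(C[...,2]>35)&(C[...,2]<110); q=C[m]; print(n,m.sum(),q.min(0),q.max(0),np.median(q,0))
E
```

```text
[432.85429682 194.74361534  -0.81025326]
top 87 [538.93799735  61.40057269  35.30857454] [571.68502687  94.46960643  54.88185256] [556.55917995  77.32237979  50.07698508]
scene 133 [539.0434538   59.182795    35.43453729] [571.35438198  91.37011358  54.41418246] [556.41223649  75.24006374  49.17480587]
```

The sleeve's top is at about 50–51 mm, so it is fully home. Now the reject sleeve.

Emit:
arm_command:
  moves: [0,0,0,0,0,0,0,0,0,0,0,0,0,0,0,0,0,0,0,0,0,0,0,0]
  fingers: 1

```text
time_s: 23.4
position: [432.5, 194.8, -1.0]
tcp_rot: [3.141, -0.0, 1.431]
ft_force: [-1.8, -0.4, 4.9]
opening: 32.2
gripper_force: 39.3
```

Emit:
arm_command:
  moves: [0,0,30,0,0,0,40,0,0,0,20,0,34,17,0,0,35,17,0,0,35,17,0,0,35,18,0,0,34,18,0,0,0,0,0,0,0,0,-30,0,0,0,-30,0,0,0,-15,0,0,0,-5,0,0,0,0,0]

```text
time_s: 24.8
position: [604.9, 281.5, 8.1]
tcp_rot: [-3.14, 0.001, 1.431]
ft_force: [1.1, 1.1, -2.0]
opening: 32.6
gripper_force: 40.7
```

Emit:
arm_command:
  moves: [0,0,-2,0,0,0,0,0,0,0,0,0,0,0,0,0,0,0,0,0,0,0,0,0,0,0,0,0]
  fingers: -1

```text
time_s: 25.5
position: [605.5, 281.7, 6.7]
tcp_rot: [3.142, -0.0, 1.431]
ft_force: [-1.0, 0.3, 0.4]
opening: 85.5
gripper_force: 0.0
```

Emit:
arm_command:
  moves: [0,0,40,0,0,0,45,0,0,0,45,0,0,0,40,0,-10,-40,0,0,-10,-40,0,0,-10,-40,0,0,-10,-40,0,0,-10,-40,0,0,-10,-40,0,0,-10,-41,0,0,-10,-41,0,0,-10,-41,0,0,-10,-40,0,0,0,0,0,0,0,0,-40,0,0,0,-25,0,0,0,-10,0]

```text
time_s: 27.3
position: [504.5, -120.3, 99.6]
tcp_rot: [-3.138, -0.001, 1.431]
ft_force: [-0.7, -0.6, 0.5]
opening: 85.7
gripper_force: 0.0
```

```bash
python3 - <<'E'
from h import *
print(monitor.read_state()['position'])
for n in('top','scene'):
    d=grab_frame(n); C=cloud(d); hsv=cv2.cvtColor(d['img'],cv2.COLOR_RGB2HSV).astype(int)
    for c,r in(((555,76),25),((605,282),40)):
        m=(abs(C[...,0]-c[0])<r)&(abs(C[...,1]-c[1])<r)&(C[...,2]>25)&(C[...,2]<80)&(hsv[...,1]<80); q=C[m]; print(n,m.sum(),q.min(0),q.max(0),np.median(q,0)) if m.any() else print(n,'none')
d=snap('wrist','w7'); C=cloud(d); V=d['img'].max(2)
m=(V<75)&(C[...,2]>125)&(C[...,2]<145)&(C[...,0]>470)&(C[...,0]<540)&(C[...,1]>-100)&(C[...,1]<-60); q=C[m]; print('bar',m.sum(),q.min(0),q.max(0),q.mean(0))
E
```

```text
[ 504.50410728 -120.32022519   99.64846386]
top 91 [539.05250656  61.72455716  25.92143305] [571.90617837  94.72837111  55.02664609] [556.65810078  77.34388287  48.85545081]
top 107 [590.88273361 265.54278861  26.40678763] [621.2747196  297.98313995  54.32565627] [606.22573968 279.79158098  47.4671732 ]
scene 163 [537.56428701  59.29001657  25.60564397] [571.34501183  92.63484706  55.2114829 ] [557.18108061  74.50680736  47.35795431]
scene 150 [589.36363814 263.66842232  25.24020973] [623.0000762  297.02874387  53.33074517] [608.04597274 276.23429724  46.73799329]
bar 1690 [503.28078257 -99.9731104  125.1755774 ] [518.94097535 -63.21543087 139.48628867] [511.51525036 -80.87125334 136.2721438 ]
```

Both sleeves are in place. The bar at the grasp is at x ≈ 506. Closing on the handle.

Emit:
arm_command:
  moves: [1,0,-6,0,0,0,-4,0,0,0,0,0]

```text
time_s: 27.75
position: [506.4, -121.2, 91.6]
tcp_rot: [-3.142, -0.0, 1.431]
ft_force: [0.5, -0.7, 0.5]
opening: 85.7
gripper_force: 0.0
```

Emit:
arm_command:
  moves: [0,0,0,0,0,0,0,0,0,0,0,0,0,0,0,0,0,0,0,0,0,0,0,0,0,0,0,0]
  fingers: 1

```text
time_s: 28.45
position: [505.1, -121.1, 91.6]
tcp_rot: [-3.138, -0.0, 1.431]
ft_force: [-6.0, 0.4, 3.5]
opening: 10.4
gripper_force: 39.2
```

Gripped. Next I'll lift along the hinge arc towards 0.72 rad.

Emit:
arm_command:
  moves: [3,-0.4,11,0,3.7,-0.5,11.4,0,4.3,-0.6,10.9,0,4.9,-0.7,10.6,0,5.6,-0.8,10.3,0,6.2,-0.9,9.9,0,6.8,-1,9.5,0,7.4,-1,9.1,0,7.8,-1.1,8.6,0,8.3,-1.2,8.1,0,8.8,-1.2,7.6,0,9.3,-1.3,7.1,0,0,0,0,0,0,0,0,0,0,0,0,0]
  newtons: 60

```text
time_s: 29.95
position: [578.5, -131.5, 208.0]
tcp_rot: [-3.134, 0.001, 1.43]
ft_force: [-26.0, 3.6, 21.8]
opening: 9.0
gripper_force: 59.8
```

```bash
cat > ang.py <<'E'
from h import *
s=monitor.read_state(); print(s['time_s'],s['position'],s['ft_force'],s['opening'],s['gripper_force'])
ex=np.array([np.cos(-.139),np.sin(-.139),0]); ey=np.array([-ex[1],ex[0],0])
for n in('top','scene'):
    d=grab_frame(n); C=cloud(d); hsv=cv2.cvtColor(d['img'],cv2.COLOR_RGB2HSV).astype(int); H,S=hsv[...,0],hsv[...,1]
    # lid plane: keep points well above shut lid
    m=(H>45)&(H<85)&(S>80)&(C[...,2]>105)&(C[...,2]<300)&(C[...,0]<720)&(C[...,0]>450)&(abs(C[...,1]+130)<160)
    q=C[m]; w=np.ones(len(q),bool)
    for _ in range(6):
        A=np.c_[q@ex,q@ey,np.ones(len(q))]; k=np.linalg.lstsq(A[w],q[w][:,2],rcond=None)[0]; w=abs(A@k-q[:,2])<5
    print(n,'lid',m.sum(),w.sum(),np.arctan(-k[0]),k[1])
    m=(H>20)&(H<32)&(S>150)&(C[...,2]>60)&(C[...,2]<350)&(C[...,0]>250)&(C[...,0]<800)&(C[...,1]<-220)&(C[...,1]>-350); q=C[m]; a=q@ex
    b=np.array([(s0,np.percentile(q[(a>=s0)&(a<s0+15)][:,2],90)) for s0 in np.arange(a.min()+8,a.max()-20,15)]); print('arm',np.arctan(-np.polyfit(b[:,0],b[:,1],1)[0]),np.arctan(-np.polyfit(a,q[:,2],1)[0]))
    cv2.imwrite(f'pics/f_{n}_{s["time_s"]:.1f}.png',d['img'][:,:,::-1])
E
python3 ang.py
```

```text
29.95 [ 578.47554069 -131.46761265  208.03993191] [-25.9691165    3.62037463  21.79878206] 9.001973861466317 59.7781777381897
top lid 1602 1570 0.6978330896070579 0.00020416403150846918Traceback (most recent call last):
  File "ang.py", line 13, in <module>
    b=np.array([(s0,np.percentile(q[(a>=s0)&(a<s0+15)][:,2],90)) for s0 in np.arange(a.min()+8,a.max()-20,15)]); print('arm',np.arctan(-np.polyfit(b[:,0],b[:,1],1)[0]),np.arctan(-np.polyfit(a,q[:,2],1)[0]))
                    ~~~~~~~~~~~~~^^^^^^^^^^^^^^^^^^^^^^^^^^^^^^
    return _quantile_unchecked(
        a, q, axis, out, overwrite_input, method, keepdims, weights)
    return _ureduce(a,
                    func=_quantile_ureduce_func,
    ...<5 lines>...
                    overwrite_input=overwrite_input,
                    method=method)
    r = func(a, **kwargs)
    result = _quantile(arr,
                       quantiles=q,
    ...<2 lines>...
                       out=out,
                       weights=wgt)
    slices_having_nans = np.isnan(arr[-1, ...])
                                  ~~~^^^^^^^^^
IndexError: index -1 is out of bounds for axis 0 with size 0
```

The lid is at 0.70. The arm reads about 0.725. I'll add a small increment along the arc and relax the radial load.

Emit:
arm_command:
  moves: [1,-0.1,2.2,0,1.5,-0.2,2.3,0,0,0,0,0,0,0,0,0,0,0,0,0]

```text
time_s: 30.5
position: [581.8, -131.9, 210.7]
tcp_rot: [-3.134, 0.0, 1.43]
ft_force: [-16.8, 1.3, 8.9]
opening: 9.4
gripper_force: 59.3
```

```bash
sed -i 's/^    b=np.array.*$/    print("arm",np.arctan(-np.polyfit(a,q[:,2],1)[0]),np.linalg.norm(q-q.mean(0),axis=1).max(),q[np.argmax(q[:,2])])/' ang.py; python3 ang.py; ls pics | grep f_
```

```text
30.5 [ 581.78019137 -131.89410865  210.6749109 ] [-16.76226676   1.25376963   8.92287057] 9.373528480323529 59.293599128723145
top lid 1596 1562 0.7203992736193813 -0.0009991182066571014
arm 0.6832589094976259 184.13058707300692 [ 513.33655795 -264.5510709   241.97316456]
scene lid 8729 8521 0.7223305265107909 0.0006153139963522847
arm 0.7134339082715397 117.18273413482011 [ 512.41833354 -266.24757568  241.97729755]
f_scene_30.5.png
f_top_30.5.png
```

```bash
python3 -c "
from h import *
s=monitor.read_state();print(s['gripper_force'],abs(s['dq']).max());print(bot.sign_off())"
```

```text
59.29307162761688 0.0018022438788538745
the job is handed in; nothing more can be done
None
```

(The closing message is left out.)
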